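Chamber slide into the stage corner

TASK

Lift the loose lid off the chamber slide and lay it gently, flat and right way up, in the steel tray. Then pick up the slide, keep it level, and lay it flat on the specimen stage inside the L of the two low steel stops, frosted label end pointing away from the short end stop; press it into the corner until its long edge touches the back stop and its end touches the end stop. Finish while still gripping it and pressing it square against both stops - do not let go, the clamp finger is still open and I will close it - and leave the phone, dropper bottle and slide box where they are.

Things in the scene. Friction and masses are not known exactly. Their poses are not given: they have to be found in the camera images.
- slide_center (a point): Centre of the chamber slide's block of wells, 8.5 mm above the slide's underside: grip here. Open-topped stiff plastic block of 2 x 4 wells, 22 (x) x 52 (y) mm, reaching from the glass up to 15.5 mm above the slide's underside. Axes: x across the slide, y along it towards the plain end (away from the label), z up.
- slide: The chamber slide, about 45 g: glass plate 26 (x) x 76 (y) x 2.5 mm under the well block; origin mid-underside of the plate, 8 mm towards -y from slide_center, axes the same. Glass shows 2 mm beside the block on each long side, 4 mm at the plain +y end, 20 mm at the -y end, which has the white frosted label. Starts on the bench, lid on.
- slide_heel (a point): Corner of the glass plate's underside at +x and +y (plain end): 13 mm in x, 30 mm in y, -8.5 mm in z from slide_center, axes the same. It is to meet the point corner.
- lid_center (a point): Centre of the lid: light plastic cap, 12 g, flat top and a skirt all round, 27 (x) x 57 (y) x 10.5 mm outside, open below. It sits loosely over the well block with 1 mm play, centred on it, its top 17 mm and the foot of its skirt 6.5 mm above the slide's underside; axes at the start as the slide's. It lifts straight off and can be gripped across x by the skirt.
- lid: The lid itself; origin mid-plane of its skirt's foot, 5.25 mm under lid_center.
- tray_floor (a point): Middle of the inner floor of the shallow open steel tray, 115 (x) x 145 (y) x 16 mm outside, walls and floor 3 mm thick; it stands fast on the bench.
- corner (a point): Inner corner of the two stops, at the level of the flat black stage top (52 mm above the bench). All fast. Axes: x towards the back stop, y towards the end stop, z up. With the slide home, its axes are parallel to these and slide_center is at x -13, y -30, z +8.5 mm. The top is free 80 mm to -x, 90 mm to -y. Beyond the back stop runs a rail 9 mm high, x +37 to +51 mm.
- back_stop: Long low steel strip, rigid, 4 mm high, 8 mm thick, 84 mm long along the corner's y (y -82 to +2 mm); its inner face is at the corner's x = 0. The open clamp finger is a thin bent rod 6 mm high, more than 90 mm from the corner towards -y.
- end_stop: Short low steel strip, rigid, 4 mm high, 8 mm thick, 32 mm long along the corner's x (x -24 to +8 mm); its inner face is at the corner's y = 0.
- phone: Bystander: black phone lying on the bench, 74 x 150 x 8 mm; origin under its middle.
- dropper: Bystander: brown dropper bottle standing on the bench, 32 mm across, 85 mm high; origin under its middle.
- slidebox: Bystander: grey plastic slide box, 100 x 170 x 35 mm; origin under its middle.
Mind the look-alikes: they are no part of the job. Of the things that look like the part that bears tray_floor, take the one that is nearest to the robot's base at the start. Leave any brown look-alike of the lid alone.

How it is judged:
On the way, in this order (a step that is already met when the one before it is completed fails the run):
1. the lid is lifted clear of the slide in the fingers (z of lid_center in the frame of slide_center above 0.025 m and contact force between the fingers and lid above 0.3 N), for 0.1 s.
2. the lid lies flat in the tray, let go (x of lid_center in the frame of tray_floor between -0.055 and 0.055 m and y of lid_center in the frame of tray_floor between -0.07 and 0.07 m and z of lid_center in the frame of tray_floor between 0.002 and 0.009 m and angle between lid_center's own z axis and vertical below 0.12 rad and contact force between the fingers and lid below 0.05 N and linear speed of lid below 0.03 m/s), for 0.2 s.
3. the slide lies in the corner, pressed against both stops (x of slide_heel in the frame of corner between -0.0025 and 0.0025 m and y of slide_heel in the frame of corner between -0.0025 and 0.0025 m and z of slide_heel in the frame of corner between -0.002 and 0.0025 m and angle between the y axis of slide_center and the y axis of corner, either way round below 0.03 rad and angle between slide_center's own z axis and vertical below 0.04 rad and contact force between slide and back_stop above 1 N and contact force between slide and end_stop above 1 N and contact force between the fingers and slide above 1 N and linear speed of slide below 0.02 m/s), for 0.3 s.
At the end, for the whole second after the job is handed in: Lid flat and untouched on the tray floor. Slide flat on the stage (2 deg), parallel to the back stop (1.7 deg), plain-end corner within 2.5 mm of the stops' corner each way, pressing on both stops with over 1 N each, at rest and still gripped by the fingers (over 1 N) (all of step 2 and all of step 3); the arm keeps its last pose, push and grip.
It fails at once if the phone, dropper bottle or slide box is moved (distance of any of phone, dropper, slidebox from where it was at the start of the episode above 0.015 m).
It fails at once if the slide is tipped more than about 20 degrees (angle between slide_center's own z axis and vertical above 0.35 rad).
It fails at once if the lid is dropped (falls freely more than about 2 cm) (contact force between the fingers and lid below 0.02 N and linear speed of lid above 0.65 m/s).
It also fails if it takes over 72 s, if anything falls off the work surface, if the arm or the gripper's body presses on something with over 40 N, if the wrist force passes 120 N, or if a joint passes its speed limit or range.

ROBOT

A 6-joint arm with a two-finger parallel gripper is mounted at the origin on the work surface. World frame = base frame: x ahead of the robot, y to its left, z up, the work surface at z = 0. Lengths are in m, angles in rad, forces in N, time in s.
With the tool pointing down it reaches from about 0.3 to 0.75 m from the base axis. Payload 8.5 kg.
Tool frame: the origin (TCP) lies on the mounting face of the last link; the fingertips stand 173 mm ahead of it and the grasp point (between the pads) lies 155 mm ahead of it; z points along the fingers, y is the direction in which the jaws open and shut (so a half turn about z gives the same grasp; the last joint's range is limited). The gripper opens to 85 mm and grips with 20 to 120 N. Pads are 22 mm wide; open, the fingers measure 114 mm over their backs; the gripper's body (76 mm by 85 mm) begins 54 mm behind the grasp point. The pads swing forward as they close: fully open they stand 13 mm farther back than shut.
Start: joints at [0.965, 0.381, 1.297, -0, 1.464, -0.215], TCP at [0.21, 0.509, 0.405] pointing down, gripper open.
Joint ranges: [-3.11, 3.11], [-0.89, 2.33], [0.22, 2.48], [-1.42, 4.56], [0.17, 2.85], [-2.88, 2.88]. Speed limits (rad/s): [2.39, 2.39, 3.14, 3.14, 3.14, 3.14].

INTERFACE

Orientations are given as a unit quaternion [w, x, y, z].
In Python, from station import bot gives the robot as it stands.
- The arm moves only by the shell command python3 -m inch 'ROWS' [OPENING] [FORCE]. ROWS is JSON, one flat list of numbers, 4 for each row, row after row: the shift along the tool's x, y, z in m, then the turn about the tool's z in rad. In form: [x, y, z, yaw, x, y, z, yaw, ...]. A call has 1 to 12 rows; each row is the pose to reach, as a shift and turn from the pose commanded when the call began, along the tool's axes at that moment; what a row does not reach only later rows make up. A row lasts 1/12 s, in which the tool goes at most 41.7 mm and 7.16 degrees, less where a joint would pass 70% of its speed; a pose out of reach is approached as far as the arm can. A call with a gripper value outside its range is refused whole. OPENING is the opening, from 0 (shut) to 1 (fully open), set as the call begins (- or left out, the last holds). The fingers move at their own pace and stop on an object; FORCE is the grip in N (left out, the last holds). Time passes only in rows, so rows that repeat a pose let the fingers close. It gives the time, the measured TCP pose, the force and the opening at its end, in the units of the state.
- bot.sense(): the state, without advancing time (a new reading comes with each control period).
- bot.camera(name): name is "side" or "top" or "wrist"; returns a dict with "color" (420x560x3 uint8, blue, green, red), "intrinsics" (3x3 intrinsics, pixels), "dist" ([k1, k2, p1, p2, k3] as OpenCV has them; the pictures are not rectified), "eye" and "orientation" of the camera in the world; the wrist camera has in their place "tool_from_camera" (4x4, takes a point from camera to tool coordinates, whose origin is the TCP and whose axes are the flange's). Camera axes: x right, y up, looking along -z (the intrinsics and any distortion apply to the point x, -y, -z); pixel columns grow to the right and rows downward; lengths in m; the calibration is good to about 2 mm. A picture is of the moment at which its call begins: read the wrist's pose just before it. There is no depth.
- bot.finish_job(): hands the job in, once; it reports no verdict.
Trained networks look in the newest picture that a camera, given by its name, has taken for a name from the list of things; names that differ only in an ending like _2 or _b are one class to them, and where a whole thing is asked for, a point or a joint stands for the part that bears it (a point fixed in the world has none). Each returns a list of dicts, best first, with "confidence" (0 to 1); they miss things now and then, are a little off and sometimes report something else, mostly with a low value. They report only what shows in the picture. A call takes as long as a camera call. They do not tell look-alikes from the thing itself.
- bot.look_for(thing, camera): "at" ([x, y, z] in m, in world coordinates, good to about 4 mm: the middle of the surface that is visible of it).
The state is a dict: "time": time; "joint_positions": joint angles; "dq": joint speeds; "joint_torque": joint torques, N m; "tool_pos": TCP position; "ee_rot": TCP orientation; "wrist_force": force on the tool from outside, world axes, zero at the start; "wrist_torque": the same for the moment, N m; "gripper_width": opening from 0.0 (shut) to 1.0 (fully open).
Only numpy, scipy, OpenCV 4.12 (cv2) and the standard library are available. Lean on these libraries where they do the work, as an engineer would, in place of code of your own. Each camera call takes 0.05 s, during which the arm holds its last target. There are 200 camera calls.

## Working session

There is one attempt and no reset: what is moved stays moved. The work goes in short steps, Python scripts to look and compute and a shell command to move; the robot and the scene stay as the last step left them, time stands still between calls to the robot, and variables do not carry over. Pictures are saved under pics/ and viewed, about 8 in all and at most 12, crops included, and the job is handed in when it is done.

```bash
ls; mkdir -p pics; cat > h.py <<'E'
import numpy as np, cv2, json
from scipy.spatial.transform import Rotation as R
from station import bot
def rot(q): return R.from_quat([q[1],q[2],q[3],q[0]]).as_matrix()
def pose():
    s=bot.sense(); return np.array(s["tool_pos"]),rot(s["ee_rot"])
def cam(n):
    p,Rt=pose(); c=bot.camera(n)
    if n=="wrist":
        T=np.array(c["tool_from_camera"]); c["R"]=Rt@T[:3,:3]; c["e"]=p+Rt@T[:3,3]
    else: c["e"]=np.array(c["eye"]); o=np.array(c["orientation"]); c["R"]=rot(o) if o.size==4 else o
    return c
def ray(c,uv,z):
    n=cv2.undistortPoints(np.array(uv,float).reshape(-1,1,2),np.array(c["intrinsics"]),np.array(c["dist"])).reshape(-1,2)
    d=np.c_[n[:,0],-n[:,1],-np.ones(len(n))]@c["R"].T
    return c["e"]+d*((z-c["e"][2])/d[:,2])[:,None]
def proj(c,P):
    q=(np.atleast_2d(P)-c["e"])@c["R"]; q=q*[1,-1,-1]
    return cv2.projectPoints(q,np.zeros(3),np.zeros(3),np.array(c["intrinsics"]),np.array(c["dist"]))[0].reshape(-1,2)
E
python3 - <<'E'
from h import *
a={}
for n in ["top","side","wrist"]:
    c=cam(n); cv2.imwrite(f"pics/{n}0.png",c["color"]); print(n,c["e"].round(3),c["R"].round(2).tolist())
    for t in ["slide","lid","tray_floor","corner","back_stop","end_stop","phone","dropper","slidebox"]:
        if n!="top" and t in("phone","dropper","slidebox"):continue
        print(" ",t,[(np.round(d["at"],3).tolist(),round(d["confidence"],2)) for d in bot.look_for(t,n)])
s=bot.sense();print(s)
E
```

```text
pics
top [0.307 0.062 1.429] [[0.03, 0.98, -0.19], [-1.0, 0.03, -0.0], [0.0, 0.19, 0.98]]
  slide []
  lid [([0.493, 0.139, 0.017], 0.64), ([0.59, 0.192, 0.011], 0.45)]
  tray_floor [([0.515, 0.36, 0.001], 0.93), ([0.812, -0.084, 0.0], 0.91), ([0.517, 0.556, 0.008], 0.76)]
  corner [([0.524, -0.151, 0.048], 0.7)]
  back_stop [([0.552, -0.15, 0.055], 0.55)]
  end_stop []
  phone [([0.747, 0.144, 0.009], 0.77)]
  dropper [([0.694, 0.33, 0.049], 0.51)]
  slidebox [([0.368, -0.429, 0.035], 0.63)]
side [0.112 1.121 1.189] [[-0.93, 0.25, -0.28], [-0.38, -0.65, 0.66], [-0.02, 0.71, 0.7]]
  slide []
  lid [([0.595, 0.193, 0.008], 0.51)]
  tray_floor [([0.81, -0.086, 0.004], 0.96), ([0.512, 0.362, 0.002], 0.67), ([0.517, 0.56, 0.002], 0.64)]
  corner [([0.522, -0.127, 0.053], 0.73)]
  back_stop []
  end_stop []
wrist [0.133 0.539 0.374] [[0.38, -0.88, -0.3], [0.92, 0.36, 0.12], [0.0, -0.32, 0.95]]
  slide []
  lid []
  tray_floor [([0.497, 0.516, 0.004], 0.77), ([0.461, 0.386, -0.001], 0.58)]
  corner []
  back_stop []
  end_stop []
{'time': 1.2, 'joint_positions': array([ 9.64682225e-01,  3.80597363e-01,  1.29738578e+00, -1.08311740e-06,
        1.46360238e+00, -2.15289089e-01]), 'dq': array([-0.00155279, -0.0004868 ,  0.00145987, -0.00039346,  0.00031304,
        0.00021777]), 'joint_torque': array([ 1.44818550e-03, -4.48320866e+01, -2.31471652e+01, -7.58756437e-05,
        3.79351050e-04, -1.12501326e-05]), 'tool_pos': array([0.20951153, 0.50851653, 0.40472862]), 'ee_rot': array([1.91797706e-06, 1.94171150e-01, 9.80967667e-01, 3.05578262e-06]), 'wrist_force': array([ 0.61635675,  0.20206508, -0.47614403]), 'wrist_torque': array([-0.02265201,  0.03663694, -0.03343568]), 'gripper_width': 0.9977621994705792}
```

View pics/top0.png

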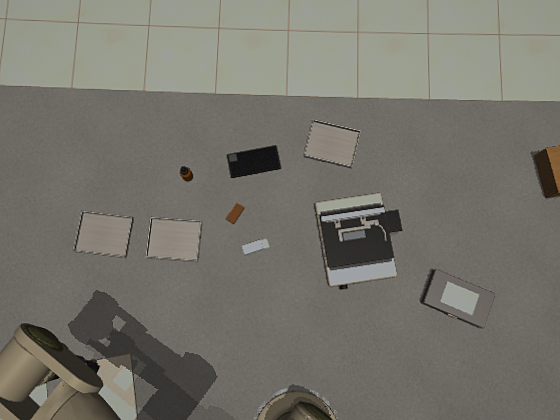

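View pics/side0.png

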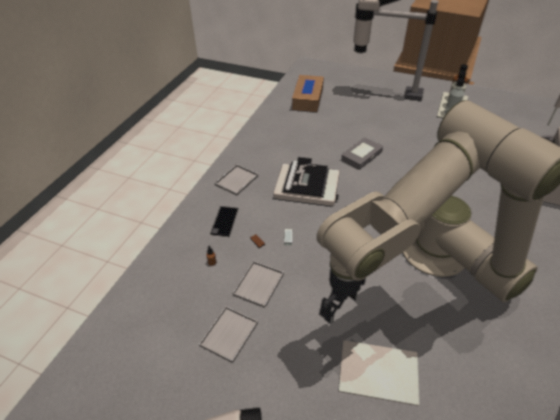

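The image shows the white lid at (255,246), the brown look-alike at (235,213), and trays at (174,240), (104,234) and (331,143). The nearest tray is the one at (0.515, 0.36). The stage is near (355,235), with its rail further from the robot. Next I'll move the wrist camera over the lid.

```bash
python3 -m inch '[-0.38,-0.21,0.055,0.82,-0.38,-0.21,0.055,0.82,-0.38,-0.21,0.055,0.82,-0.38,-0.21,0.055,0.82,-0.38,-0.21,0.055,0.82,-0.38,-0.21,0.055,0.82,-0.38,-0.21,0.055,0.82,-0.38,-0.21,0.055,0.82,-0.38,-0.21,0.055,0.82,-0.38,-0.21,0.055,0.82,-0.38,-0.21,0.055,0.82,-0.38,-0.21,0.055,0.82]' 1 20
cat >> h.py <<'E'
def shift(target,jaw=None):
    """tool-axis shift to bring TCP to target, yaw so tool y is parallel to angle jaw (world, rad)"""
    p,Rt=pose(); d=Rt.T@(np.array(target)-p); yaw=0
    if jaw is not None:
        a=np.arctan2(Rt[1,1],Rt[0,1]); yaw=-((jaw-a+np.pi/2)%np.pi-np.pi/2)
    print("shift",d.round(4),"yaw",round(yaw,4))
E
python3 - <<'E'
from h import *
c=cam("wrist"); cv2.imwrite("pics/w1.png",c["color"]); np.savez("w1.npz",**{k:c[k] for k in("R","e","intrinsics","dist")})
for t in ["lid","slide","tray_floor"]: print(t,[(np.round(d["at"],3).tolist(),round(d["confidence"],2)) for d in bot.look_for(t,"wrist")])
print(pose(), bot.sense()["joint_positions"])
E
```

```text
time: 2.2
tool_pos: [0.4832, 0.1664, 0.3489]
ee_rot: [0.0, 0.571, 0.821, -0.0]
wrist_force: [-0.6, -0.2, 1.0]
gripper_width: 0.998
lid [([0.583, 0.195, 0.015], 0.89), ([0.493, 0.14, 0.02], 0.61)]
slide [([0.505, 0.102, 0.004], 0.58)]
tray_floor [([0.805, -0.039, 0.005], 0.87), ([0.519, 0.324, 0.0], 0.79)]
(array([0.4802843 , 0.1703196 , 0.34991913]), array([[-3.53101861e-01,  9.35584884e-01,  3.35992710e-05],
       [ 9.35584862e-01,  3.53101844e-01,  2.34247489e-04],
       [ 2.07294445e-04,  1.14148193e-04, -9.99999972e-01]])) [ 1.08076740e-01  3.59639935e-01  1.50053046e+00  2.39206067e-04
  1.28136360e+00 -2.52875983e-01]
```

View pics/w1.png

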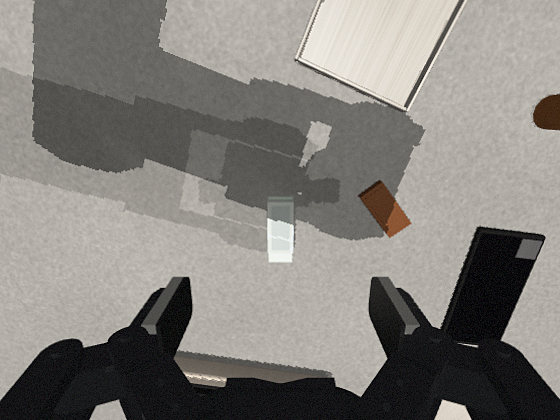

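Picture 3: the lid and slide are at (280,229) with the white label at the bottom (280,255). The brown lid is at (385,208) and the tray is at upper right. Zooming in for edges, and looking at the stage next.

```bash
python3 - <<'E'
import cv2
i=cv2.imread("pics/w1.png")[185:275,240:320]; cv2.imwrite("pics/w1z.png",cv2.resize(i,None,fx=6.5,fy=6.5,interpolation=cv2.INTER_CUBIC))
E
```

```text
(no output)
```

View pics/w1z.png

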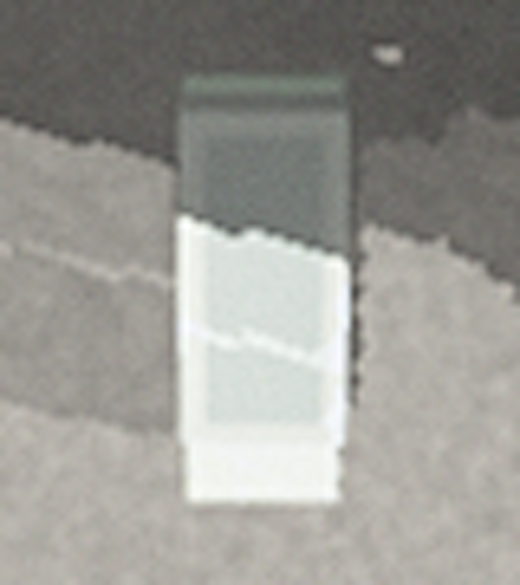

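```bash
python3 - <<'E'
from h import *
c=dict(np.load("w1.npz"))
f=lambda L:[(240+(u+.5)/6.5-.5,185+(v+.5)/6.5-.5) for u,v in L]
L=ray(c,f([(180,110),(349,110),(186,438),(343,438)]),.017)
G=ray(c,f([(185,76),(346,76),(187,502),(340,502)]),.0025)
for n,P in(("lid",L),("glass",G)):
    y=(P[0]+P[1]-P[2]-P[3])/2
    print(n,P.mean(0).round(4),"len",np.linalg.norm(y).round(4),"w",[np.linalg.norm(P[0]-P[1]).round(4),np.linalg.norm(P[2]-P[3]).round(4)],"ang y",np.degrees(np.arctan2(y[1],y[0])).round(2))
g=G.mean(0); y=(G[0]+G[1]-G[2]-G[3]);y/=np.linalg.norm(y); print("centre from glass",(g+.008*y).round(4))
p,Rt=pose(); print("tool x ang",np.degrees(np.arctan2(Rt[1,0],Rt[0,0])))
E
```

```text
lid [0.4941 0.1354 0.017 ] len 0.0559 w [np.float64(0.0262), np.float64(0.0258)] ang y 110.38
glass [0.4972 0.1272 0.0025] len 0.0766 w [np.float64(0.026), np.float64(0.0266)] ang y 110.13
centre from glass [0.4944 0.1347 0.0025]
tool x ang 110.67715702632226
```

```bash
python3 -m inch '[-0.019,0,0.03,0.007,-0.038,0,0.06,0.007,-0.038,0,0.09,0.007,-0.038,0,0.12,0.007,-0.038,0,0.14,0.007,-0.038,0,0.155,0.007,-0.038,0,0.165,0.007,-0.038,0,0.173,0.007,-0.038,0,0.173,0.007,-0.038,0,0.173,0.007]' 1 20
python3 -m inch '[0,0,0,0,0,0,0,0,0,0,0,0,0,0,0,0,0,0,0,0,0,0,0,0,0,0,0,0,0,0,0,0,0,0,0,0,0,0,0,0]' 0 20
python3 -c "
from h import *
c=cam('wrist');cv2.imwrite('pics/w2.png',c['color']);print(pose()[0])"
```

```text
time: 3.23
tool_pos: [0.4943, 0.1345, 0.1772]
ee_rot: [0.0, 0.572, 0.82, 0.0]
wrist_force: [0.9, -0.9, 0.0]
gripper_width: 1.0
time: 4.07
tool_pos: [0.4943, 0.134, 0.177]
ee_rot: [0.0, 0.572, 0.82, 0.0]
wrist_force: [-0.4, 0.1, 5.5]
gripper_width: 0.311
[0.49431219 0.13402609 0.1770295 ]
```

View pics/w2.png

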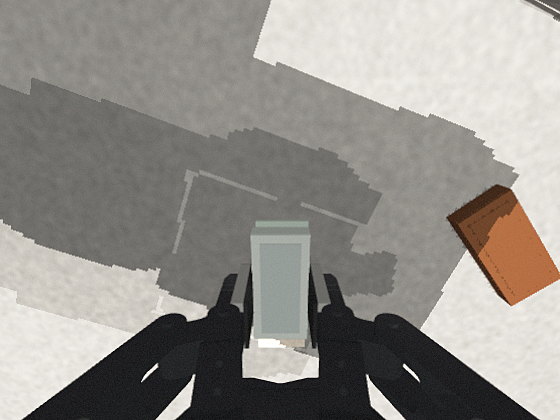

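Gripped at about 26–27 mm. Lifting a little and checking that only the lid comes.

```bash
python3 -m inch '[0,0,-0.002,0,0,0,-0.005,0,0,0,-0.01,0,0,0,-0.016,0,0,0,-0.024,0,0,0,-0.034,0,0,0,-0.044,0,0,0,-0.05,0,0,0,-0.05,0,0,0,-0.05,0]'
python3 -c "
from h import *
c=cam('wrist');cv2.imwrite('pics/w3.png',c['color'][150:400,150:450])
b=cam('side');print(pose()[0])
for n in('wrist','side'):
  for t in('slide','lid'):print(n,t,bot.look_for(t,n))
print(proj(b,[[.494,.135,.01]]))"
```

```text
time: 4.95
tool_pos: [0.4942, 0.134, 0.227]
ee_rot: [0.0, 0.572, 0.82, 0.0]
wrist_force: [-1.0, -0.1, 0.6]
gripper_width: 0.309
[0.49410462 0.13402973 0.22637737]
wrist slide [{'at': [0.4904, 0.1603, 0.0066], 'confidence': 0.89}]
wrist lid [{'at': [0.4905, 0.1427, 0.0661], 'confidence': 0.77}, {'at': [0.5865, 0.1919, 0.0149], 'confidence': 0.61}]
side slide []
side lid [{'at': [0.5907, 0.1958, 0.0115], 'confidence': 0.57}, {'at': [0.4907, 0.142, 0.0674], 'confidence': 0.48}]
[[288.30885298 236.28366402]]
```

View pics/w3.png

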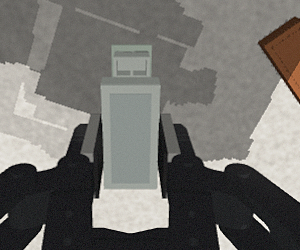

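The slide stayed on the bench with its wells showing, and the lid is in the fingers. Moving to the tray.

```bash
python3 -m inch '[0.008,0.004,-0.01,0,0.025,0.012,-0.01,0,0.048,0.023,-0.01,0,0.074,0.036,-0.01,0,0.1,0.049,-0.01,0,0.127,0.061,-0.01,0,0.153,0.074,-0.01,0,0.175,0.084,-0.01,0,0.192,0.092,-0.005,0,0.202,0.097,0,0,0.205,0.098,0.005,0,0.205,0.098,0.01,0]'
python3 -m inch '[0,0,0.008,0,0,0,0.016,0,0,0,0.023,0,0,0,0.028,0,0,0,0.032,0,0,0,0.034,0,0,0,0.034,0]'
python3 -m inch '[0,0,0.001,0,0,0,0.002,0,0,0,0.003,0,0,0,0.003,0]'
python3 -c "
from h import *
c=cam('wrist');cv2.imwrite('pics/w4.png',c['color']);print(bot.sense()['wrist_force'])
for t in('tray_floor','lid'):print(t,bot.look_for(t,'wrist'))
shift([.515,.36,.1735])"
```

```text
time: 6.25
tool_pos: [0.5152, 0.3604, 0.2158]
ee_rot: [-0.0, 0.572, 0.82, -0.0]
wrist_force: [-0.8, 0.9, -0.4]
gripper_width: 0.31
time: 6.83
tool_pos: [0.5153, 0.3601, 0.1823]
ee_rot: [-0.0, 0.572, 0.82, -0.0]
wrist_force: [-0.2, 0.0, -0.1]
gripper_width: 0.311
time: 7.17
tool_pos: [0.5153, 0.3603, 0.1797]
ee_rot: [0.0, 0.572, 0.82, 0.0]
wrist_force: [0.1, 0.5, -0.5]
gripper_width: 0.305
[ 0.24544797 -0.17847708 -0.90104345]
tray_floor [{'at': [0.5006, 0.3937, -0.0003], 'confidence': 0.9}, {'at': [0.5468, 0.4948, 0.0056], 'confidence': 0.87}]
lid [{'at': [0.5113, 0.3657, 0.0173], 'confidence': 0.95}]
shift [-0.0002 -0.0004  0.0063] yaw 0
```

View pics/w4.png

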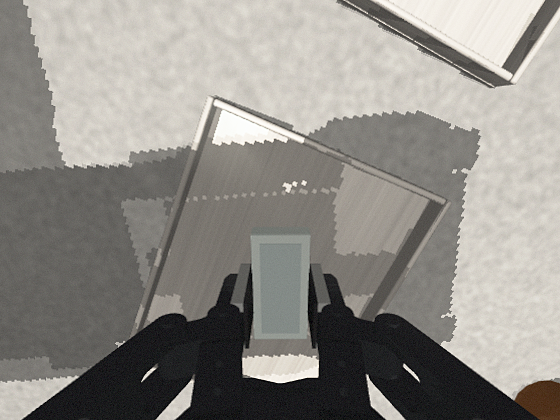

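The lid (280,287) is well inside the tray walls. Lowering until contact.

```bash
python3 -m inch '[0,0,0.001,0,0,0,0.002,0,0,0,0.003,0,0,0,0.003,0]'
python3 -m inch '[0,0,0.001,0,0,0,0.001,0,0,0,0.002,0,0,0,0.002,0]'
python3 -m inch '[0,0,0.0005,0,0,0,0.001,0,0,0,0.001,0]'
```

```text
time: 7.65
tool_pos: [0.5153, 0.3603, 0.1765]
ee_rot: [-0.0, 0.572, 0.82, -0.0]
wrist_force: [1.4, -0.4, -0.7]
gripper_width: 0.309
time: 7.98
tool_pos: [0.5152, 0.3603, 0.1763]
ee_rot: [0.0, 0.572, 0.82, 0.0]
wrist_force: [-4.3, -3.2, 12.4]
gripper_width: 0.308
time: 8.23
tool_pos: [0.5152, 0.3603, 0.1762]
ee_rot: [0.0, 0.572, 0.82, 0.0]
wrist_force: [-7.2, -4.0, 20.8]
gripper_width: 0.308
```

```bash
python3 -m inch '[0,0,-0.001,0,0,0,-0.002,0,0,0,-0.002,0]'
python3 -m inch '[0,0,0,0,0,0,0,0,0,0,0,0,0,0,0,0,0,0,0,0,0,0,0,0]' 0.48
python3 -m inch '[0,0,-0.005,0,0,0,-0.015,0,0,0,-0.03,0,0,0,-0.05,0,0,0,-0.08,0,0,0,-0.11,0,0,0,-0.13,0,0,0,-0.13,0]'
python3 - <<'E'
from h import *
c=cam('wrist');cv2.imwrite('pics/w5.png',c['color'])
for t in('tray_floor','lid'):print(t,bot.look_for(t,'wrist'))
p,Rt=pose();print(p)
# view the stage: TCP over (0.5,-0.12)+ camera offset, jaw same
shift([.51,-.09,.36],np.radians(0))
E
```

```text
time: 8.48
tool_pos: [0.5153, 0.3603, 0.1763]
ee_rot: [0.0, 0.572, 0.82, 0.0]
wrist_force: [-1.7, -2.0, 7.3]
gripper_width: 0.309
time: 8.98
tool_pos: [0.5154, 0.3603, 0.1756]
ee_rot: [-0.0, 0.572, 0.82, -0.0]
wrist_force: [0.1, 0.5, -0.9]
gripper_width: 0.481
time: 9.65
tool_pos: [0.5155, 0.3605, 0.3117]
ee_rot: [0.002, 0.572, 0.82, 0.004]
wrist_force: [-0.2, -0.8, 1.2]
gripper_width: 0.476
tray_floor [{'at': [0.5082, 0.3661, 0.0034], 'confidence': 0.84}, {'at': [0.5258, 0.5119, 0.0063], 'confidence': 0.78}]
lid [{'at': [0.514, 0.3652, 0.0149], 'confidence': 0.89}, {'at': [0.5877, 0.1971, 0.0121], 'confidence': 0.76}]
[0.51506786 0.36012625 0.30566926]
shift [-0.4206 -0.1604 -0.0542] yaw 0.353
```

View pics/w5.png

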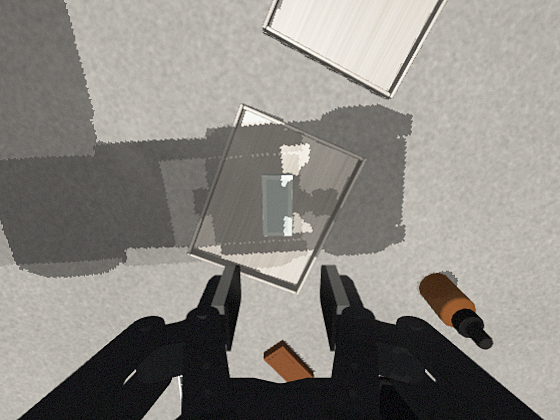

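Lid lies flat in the tray at (278,205). Moving to look at the stage.

```bash
python3 -m inch '[-0.02,-0.007,-0.005,0.02,-0.055,-0.02,-0.005,0.05,-0.09,-0.033,-0.005,0.08,-0.125,-0.045,-0.005,0.1,-0.16,-0.058,-0.005,0.12,-0.195,-0.07,-0.005,0.14,-0.23,-0.083,-0.005,0.15,-0.265,-0.095,-0.005,0.16,-0.3,-0.108,-0.005,0.17,-0.335,-0.12,-0.005,0.18,-0.37,-0.133,-0.005,0.2,-0.4,-0.144,-0.005,0.213]'
python3 -c "
from h import *
shift([.52,-.145,.31],.14)"
```

```text
time: 10.8
tool_pos: [0.518, -0.0671, 0.3097]
ee_rot: [-0.001, 0.657, 0.754, -0.0]
wrist_force: [0.9, -0.2, -0.2]
gripper_width: 0.481
shift [-0.0774 -0.0088 -0.0004] yaw -0.0017
```

```bash
python3 -m inch '[-0.025,-0.003,0,0,-0.05,-0.006,0,0,-0.068,-0.008,0,0,-0.077,-0.009,0,0,-0.077,-0.009,0,0,-0.077,-0.009,0,0]'
python3 - <<'E'
from h import *
c=cam('wrist');cv2.imwrite('pics/w6.png',cv2.resize(c['color'],None,fx=1.4,fy=1.4,interpolation=cv2.INTER_CUBIC)); cv2.imwrite("pics/w6raw.png",c["color"]);np.savez("w6.npz",**{k:c[k] for k in("R","e","intrinsics","dist")})
for t in('corner','back_stop','end_stop'):
  r=bot.look_for(t,'wrist');print(t,[(np.round(d['at'],4),round(d['confidence'],2),proj(c,[d['at']])) for d in r])
print(pose()[0])
E
```

```text
time: 11.3
tool_pos: [0.5202, -0.1419, 0.3101]
ee_rot: [-0.001, 0.656, 0.755, -0.0]
wrist_force: [-0.3, 0.5, 0.5]
gripper_width: 0.478
corner [(array([ 0.5218, -0.1311,  0.0501]), 0.8, array([[285.16207964, 208.53457751]]))]
back_stop [(array([ 0.548 , -0.1439,  0.0507]), 0.97, array([[315.70358444, 228.54392292]]))]
end_stop [(array([ 0.5306, -0.1047,  0.0554]), 0.98, array([[302.37795194, 178.16182952]])), (array([ 0.5484, -0.1461,  0.0501]), 0.44, array([[315.63204928, 230.90789509]]))]
[ 0.52033947 -0.14124742  0.31068806]
```

View pics/w6.png

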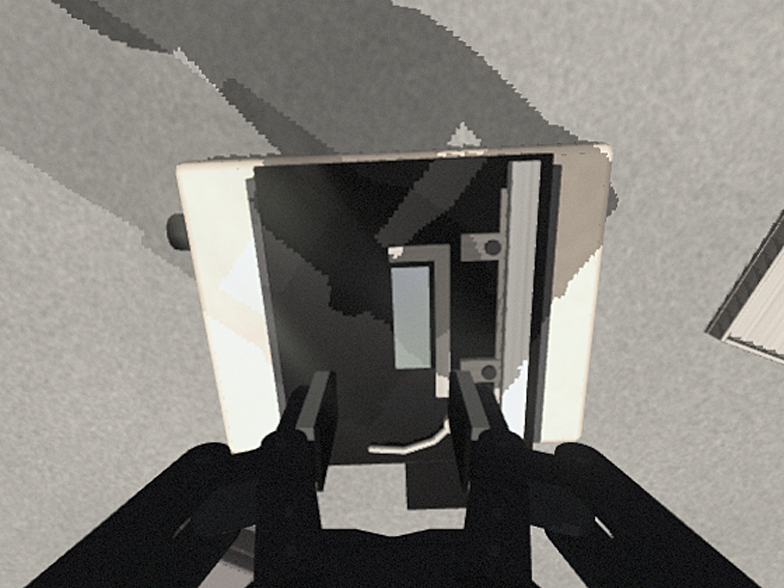

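The L of stops is visible: end stop at (420,254), back stop at (443,325), inner corner near (436,262) (display scale 1.4). Zooming in on it.

```bash
python3 - <<'E'
import cv2
i=cv2.imread("pics/w6raw.png")[165:290,265:335]; i=cv2.convertScaleAbs(i,alpha=1.4,beta=20); cv2.imwrite("pics/w6z.png",cv2.resize(i,None,fx=4.8,fy=4.8,interpolation=cv2.INTER_CUBIC))
E
```

```text
(no output)
```

View pics/w6z.png

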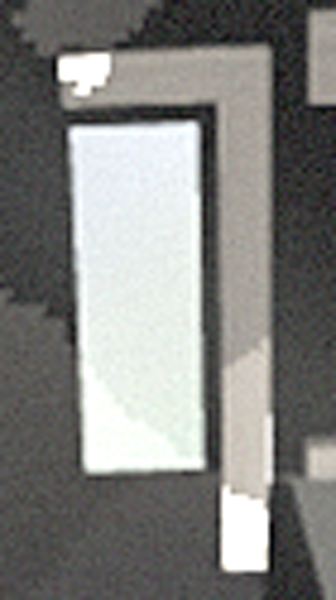

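```bash
python3 - <<'E'
from h import *
c=dict(np.load("w6.npz"))
f=lambda L:[(265+(u+.5)/4.8-.5,165+(v+.5)/4.8-.5) for u,v in L]
z=.056
C=ray(c,f([(218,104)]),z)[0]
a=ray(c,f([(219,104),(222,570)]),z); b=ray(c,f([(271,50),(269,570)]),z); e=ray(c,f([(64,106),(216,104)]),z); o=ray(c,f([(60,47),(270,47)]),z)
for n,q in(("in",a),("out",b)): d=q[0]-q[1]; print(n,"ang y",np.degrees(np.arctan2(d[1],d[0])),"len",np.linalg.norm(d))
for n,q in(("end in",e),("end out",o)): d=q[1]-q[0]; print(n,"ang x",np.degrees(np.arctan2(d[1],d[0])),"len",np.linalg.norm(d))
print("corner",C)
W=ray(c,f([(68,125),(200,122),(84,472),(204,468)]),.052); print("window",W.round(4).tolist())
print("stage rail/rim?", "tool y ang",np.degrees(np.arctan2(*pose()[1][[1,0],1])))
b=cam('top')
print("corner in top px",proj(b,[C]))
# fresh look at bare slide
E
```

```text
in ang y 100.13821384611815 len 0.08139558742698566
out ang y 100.19731466063446 len 0.08976131981957312
end in ang x 8.787218477728306 len 0.023314197588525615
end out ang x 8.01054282703269 len 0.03180456189468908
corner [ 0.53709124 -0.10977046  0.056     ]
window [[0.5149, -0.1172, 0.052], [0.5353, -0.1139, 0.052], [0.5259, -0.1768, 0.052], [0.546, -0.1732, 0.052]]
stage rail/rim? tool y ang 8.102744316727804
corner in top px [[341.57032257 232.03690036]]
```

Corner is at about (0.537, −0.110), with y at roughly 100°. The measured lengths match the given ones. Back to the slide.

```bash
python3 -c "
from h import *
shift([.484,.162,.30],.354)"
```

```text
shift [0.3055 0.0067 0.0108] yaw -0.2127
```

```bash
python3 -m inch '[0.03,0,0,-0.03,0.065,0.001,0,-0.06,0.1,0.002,0,-0.09,0.135,0.003,0.002,-0.12,0.17,0.004,0.004,-0.15,0.205,0.005,0.006,-0.18,0.24,0.006,0.008,-0.2,0.27,0.007,0.01,-0.213,0.29,0.007,0.01,-0.213,0.305,0.007,0.01,-0.213,0.305,0.007,0.01,-0.213,0.305,0.007,0.01,-0.213]' 1 20
python3 - <<'E'
from h import *
c=cam('wrist');cv2.imwrite('pics/w7.png',c["color"])
print(bot.look_for('slide','wrist'),bot.look_for('lid','wrist'))
g=cv2.cvtColor(c["color"],cv2.COLOR_BGR2GRAY)
y,x=np.array([np.cos(np.radians(110.3)),np.sin(np.radians(110.3))]),np.array([np.sin(np.radians(110.3)),-np.cos(np.radians(110.3))])
m=np.array([.494,.135])-.008*y
P=np.array([[*(m+sx*.013*x+sy*.038*y),.0025] for sx,sy in((-1,1),(1,1),(1,-1),(-1,-1))])
Q=np.array([[*(m+.008*y+sx*.011*x+sy*.026*y),.0155] for sx,sy in((-1,1),(1,1),(1,-1),(-1,-1))])
im=cv2.resize(c["color"],None,fx=4,fy=4,interpolation=cv2.INTER_CUBIC)
for W,col in((P,(0,0,255)),(Q,(255,0,0))):
    u=proj(c,W); print(u.round(0).tolist()); cv2.polylines(im,[((u+.5)*4).astype(int)],True,col,1)
u=proj(c,P).mean(0)*4; a=(u-[200,300]).astype(int).clip(0); cv2.imwrite("pics/w7z.png",im[a[1]:a[1]+580,a[0]:a[0]+400])
shift([.494,.135,.18],np.radians(20.3))
E
```

```text
time: 12.55
tool_pos: [0.4843, 0.1614, 0.3008]
ee_rot: [0.0, 0.571, 0.821, -0.0]
wrist_force: [-1.2, 1.0, -0.3]
gripper_width: 1.0
[{'at': [0.4996, 0.1392, 0.0017], 'confidence': 0.7}] [{'at': [0.59, 0.1948, 0.0145], 'confidence': 0.79}, {'at': [0.5191, 0.3376, 0.0146], 'confidence': 0.57}]
[[266.0, 205.0], [295.0, 205.0], [294.0, 279.0], [267.0, 279.0]]
[[268.0, 214.0], [294.0, 214.0], [293.0, 267.0], [269.0, 267.0]]
shift [-0.0266 -0.      0.1208] yaw -0.002
```

View pics/w7z.png

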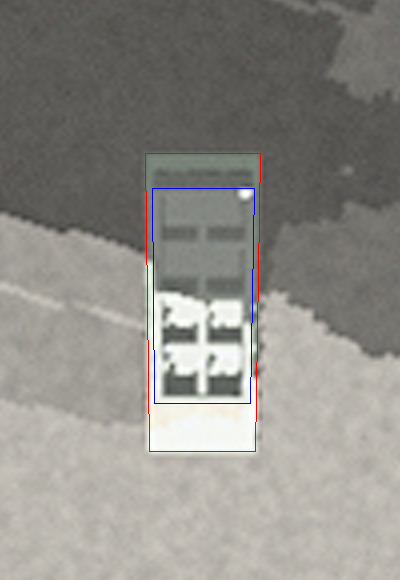

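The predicted outlines fit the slide almost exactly. Descending to grip the well block.

```bash
python3 -m inch '[-0.013,0,0.03,-0.002,-0.027,0,0.06,-0.002,-0.027,0,0.085,-0.002,-0.027,0,0.103,-0.002,-0.027,0,0.114,-0.002,-0.027,0,0.121,-0.002,-0.027,0,0.121,-0.002,-0.027,0,0.121,-0.002]' 0.6 20
python3 -m inch '[0,0,0,0,0,0,0,0,0,0,0,0,0,0,0,0,0,0,0,0,0,0,0,0,0,0,0,0,0,0,0,0]' 0 30
python3 -m inch '[0,0,0,0,0,0,0,0,0,0,0,0]' 0 60
python3 -m inch '[0,0,-0.002,0,0,0,-0.005,0,0,0,-0.01,0,0,0,-0.018,0,0,0,-0.03,0,0,0,-0.045,0,0,0,-0.06,0,0,0,-0.075,0,0,0,-0.085,0,0,0,-0.09,0,0,0,-0.09,0]'
python3 - <<'E'
from h import *
c=cam('wrist');print(bot.look_for('slide','wrist'),pose()[0])
shift([.5294-.020*.985+.025*.17,-.1416-.020*.17-.025*.985,.262],np.radians(9.8))
E
```

```text
time: 13.37
tool_pos: [0.4943, 0.1349, 0.18]
ee_rot: [0.0, 0.571, 0.821, 0.0]
wrist_force: [0.2, -0.7, 0.1]
gripper_width: 0.603
time: 14.03
tool_pos: [0.4942, 0.1353, 0.1807]
ee_rot: [0.001, 0.571, 0.821, 0.0]
wrist_force: [-1.5, -0.4, 6.0]
gripper_width: 0.245
time: 14.28
tool_pos: [0.4942, 0.1353, 0.1808]
ee_rot: [0.001, 0.571, 0.821, 0.001]
wrist_force: [-1.5, -0.8, 7.9]
gripper_width: 0.237
time: 15.2
tool_pos: [0.494, 0.1353, 0.271]
ee_rot: [0.001, 0.571, 0.821, 0.001]
wrist_force: [-0.6, -0.3, 0.1]
gripper_width: 0.234
[{'at': [0.4988, 0.1406, 0.0987], 'confidence': 0.75}] [0.49386637 0.13529961 0.26953957]
shift [-0.2929 -0.0872  0.0075] yaw 0.184
```

```bash
python3 -m inch '[-0.01,-0.003,0,0.01,-0.03,-0.008,0,0.02,-0.055,-0.014,0,0.04,-0.085,-0.022,0,0.06,-0.115,-0.03,0,0.08,-0.145,-0.038,0,0.1,-0.175,-0.046,0,0.12,-0.205,-0.053,0,0.14,-0.232,-0.06,0,0.16,-0.253,-0.066,0,0.175,-0.268,-0.07,0.002,0.184,-0.2765,-0.072,0.0045,0.184]'
python3 -m inch '[0,0,0,0,0,0,0,0,0,0,0,0]'
python3 - <<'E'
from h import *
c=cam('wrist');cv2.imwrite('pics/w8.png',c["color"]);np.savez("w8.npz",**{k:c[k] for k in("R","e","intrinsics","dist")})
p,Rt=pose();print(p,np.degrees(np.arctan2(Rt[1,1],Rt[0,1])),bot.sense()["wrist_force"])
for t in("slide","corner","end_stop","back_stop"):print(t,[(np.round(d["at"],4),round(d["confidence"],2)) for d in bot.look_for(t,'wrist')])
# predicted outlines from the tool pose & stage model
X,Y=Rt[:2,1],Rt[:2,0]; C=np.array([.537,-.110]);th=np.radians(9.8);x=np.array([np.cos(th),np.sin(th)]);y=np.array([-x[1],x[0]])
im=cv2.resize(c["color"],None,fx=4,fy=4,interpolation=cv2.INTER_CUBIC); im=cv2.convertScaleAbs(im,alpha=1.3,beta=15)
z0=p[2]-.1808
def poly(L,z,o,ex,ey,col):
    u=proj(c,np.array([[*(o+a*ex+b*ey),z] for a,b in L])); cv2.polylines(im,[((u+.5)*4).astype(int)],True,col,1)
poly([(-.013,.030),(.013,.030),(.013,-.046),(-.013,-.046)],z0+.0025,p[:2],X,Y,(0,0,255))
poly([(-.011,.026),(.011,.026),(.011,-.026),(-.011,-.026)],z0+.0155,p[:2],X,Y,(255,0,0))
poly([(0,0),(-.024,0),(-.024,.008),(.008,.008),(.008,-.082),(0,-.082)],.056,C,x,y,(0,255,0))
u=(proj(c,[[*C,.056]])[0]*4).astype(int); print(u/4); a=(u-[280,150]).clip(0); cv2.imwrite("pics/w8z.png",im[a[1]:a[1]+590,a[0]:a[0]+560])
E
```

```text
time: 16.3
tool_pos: [0.5224, -0.1515, 0.2645]
ee_rot: [-0.0, 0.645, 0.764, -0.0]
wrist_force: [-0.3, 0.8, -0.8]
gripper_width: 0.235
time: 16.55
tool_pos: [0.5225, -0.1482, 0.265]
ee_rot: [-0.0, 0.644, 0.765, -0.0]
wrist_force: [0.1, 0.7, -0.7]
gripper_width: 0.236
[ 0.52251801 -0.14806304  0.26517365] 9.863085946392005 [-0.66178497  0.89768823 -0.6544662 ]
slide [(array([ 0.523 , -0.1393,  0.0933]), 0.97)]
corner [(array([ 0.5195, -0.1173,  0.0495]), 0.93)]
end_stop [(array([ 0.5323, -0.107 ,  0.0577]), 0.72)]
back_stop [(array([ 0.5432, -0.1324,  0.0537]), 0.6), (array([ 0.5214, -0.1414,  0.0914]), 0.45)]
[316.5 194. ]
```

View pics/w8z.png

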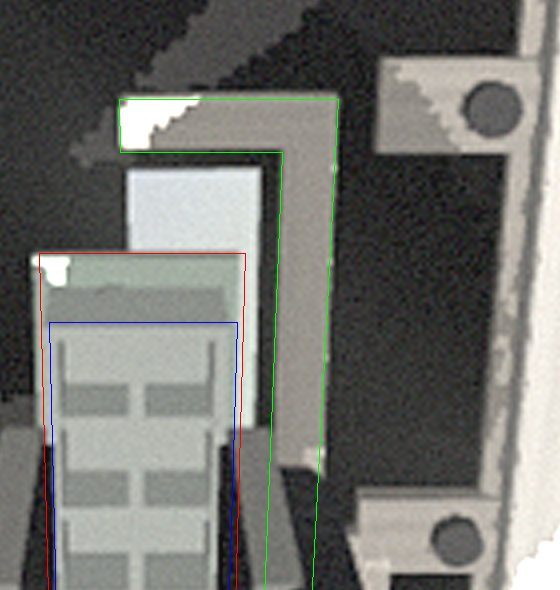

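Last viewed picture: slide aligned with the tool and about 1 mm to tool −y of the prediction; the stops lie close to the model but maybe 1° turned. I'll fit the edges numerically.

```bash
cat > fit.py <<'E'
from h import *
def edges(g,fixed,lo,hi,axis,sign):
    """subpixel edge (sign of gradient) in each row (axis=0) or column (axis=1)"""
    out=[]
    for k in fixed:
        s=(g[k,lo:hi] if axis==0 else g[lo:hi,k]).astype(float); d=np.diff(s)*sign; i=int(d.argmax())
        w=d[max(0,i-1):i+2].clip(0); x=lo+.5+max(0,i-1)+(w*np.arange(len(w))).sum()/w.sum()
        out.append((x,k) if axis==0 else (k,x))
    return np.array(out)
def line(c,uv,z):
    P=ray(c,uv,z)[:,:2]; 
    vx,vy,x0,y0=cv2.fitLine(P.astype(np.float32),cv2.DIST_HUBER,0,.0005,.0005).ravel()
    r=(P-[x0,y0])@[-vy,vx]; return np.degrees(np.arctan2(vy,vx))%180,np.array([x0,y0]),r.std()
E
python3 - <<'E'
from fit import *
for f,img,rows,lo,hi,erows,elo,ehi,cols in(("w8","w8",range(186,262),320,340,range(200,262),306,322,range(288,312)),("w6","w6raw",range(178,260),314,326,range(192,270),305,314,range(282,308))):
    c=dict(np.load(f+".npz"));g=cv2.GaussianBlur(cv2.cvtColor(cv2.imread(f"pics/{img}.png"),cv2.COLOR_BGR2GRAY),(3,3),0)
    print(f,"outer",line(c,edges(g,rows,lo,hi,0,-1),.056)); print("   inner",line(c,edges(g,erows,elo,ehi,0,1),.056))
    vlo,vhi=(190,199) if f=="w8" else (182,191)
    print("   end inner",line(c,edges(g,cols,vlo,vhi,1,-1),.056))
    if f=="w8":
        z0=.2652-.1808+.0025
        print("   slide left",line(c,edges(g,range(224,256),248,262,0,1),z0)); print("   slide end",line(c,edges(g,range(262,300),214,226,1,1),z0))
E
```

```text
w8 outer (np.float32(100.29507), array([ 0.548148  , -0.12573268], dtype=float32), np.float64(9.905978874014582e-05))
   inner (np.float32(100.3668), array([ 0.54101014, -0.13221443], dtype=float32), np.float64(9.962547125838795e-05))
   end inner (np.float32(10.034091), array([ 0.5280211 , -0.11103135], dtype=float32), np.float64(1.9390312743982545e-05))
   slide left (np.float32(99.0794), array([ 0.50521785, -0.12955442], dtype=float32), np.float64(0.0005234138535843828))
   slide end (np.float32(5.5757523), array([ 0.51664454, -0.11910048], dtype=float32), np.float64(0.00030510669789024167))
w6 outer (np.float32(100.30267), array([ 0.54854983, -0.12827909], dtype=float32), np.float64(0.00020185836147709282))
   inner (np.float32(100.537025), array([ 0.5429227 , -0.14190997], dtype=float32), np.float64(0.00012926734255011915))
   end inner (np.float32(8.637887), array([ 0.5257955, -0.1114748], dtype=float32), np.float64(0.0008773332466714711))
```

Stop direction is 100.3°, with four line fits agreeing, and the corner is at (0.537, −0.109). Squaring up and lowering.

```bash
python3 -m inch '[0,0,0.004,-0.004,0,0,0.01,-0.008,0,0,0.017,-0.008,0,0,0.023,-0.008,0,0,0.027,-0.008,0,0,0.029,-0.008,0,0,0.03,-0.008,0,0,0.03,-0.008,0,0,0.03,-0.008]'
python3 -m inch '[0,0,0.0005,0,0,0,0.001,0,0,0,0.0015,0,0,0,0.0015,0,0,0,0.0015,0]'
python3 -m inch '[0,0,0.0004,0,0,0,0.0007,0,0,0,0.001,0,0,0,0.001,0,0,0,0.001,0]'
python3 -c "
from h import *
for i in range(3):
  cam('wrist');s=bot.sense();print(s['tool_pos'],s['wrist_force'],s['wrist_torque'])"
```

```text
time: 17.55
tool_pos: [0.5227, -0.149, 0.2354]
ee_rot: [0.0, 0.641, 0.767, 0.0]
wrist_force: [0.4, -0.7, -0.6]
gripper_width: 0.236
time: 17.97
tool_pos: [0.5226, -0.149, 0.2338]
ee_rot: [0.0, 0.641, 0.767, 0.0]
wrist_force: [-0.0, -0.0, -0.1]
gripper_width: 0.233
time: 18.38
tool_pos: [0.5226, -0.149, 0.2328]
ee_rot: [0.0, 0.641, 0.767, 0.0]
wrist_force: [-0.4, 0.8, 1.8]
gripper_width: 0.233
[ 0.52262048 -0.14894674  0.23281715] [-1.3234773   1.0825413   1.40577232] [ 0.0869505   0.11897265 -0.02879693]
[ 0.52262524 -0.14897147  0.2328215 ] [-0.7454091   0.92284093  0.4027347 ] [0.08111058 0.10087092 0.02132508]
[ 0.52262463 -0.14898079  0.23282246] [-0.32627481  1.02552099  2.40030646] [ 0.03496215  0.10762504 -0.05911829]
```

Touchdown at exactly the predicted height (1–2 N). Now sliding to the back stop.

```bash
python3 -m inch '[0,0.001,0,0,0,0.002,0,0,0,0.003,0,0,0,0.004,0,0,0,0.005,0,0,0,0.006,0,0,0,0.006,0,0,0,0.006,0,0]'
python3 -m inch '[0,0.0006,0,0,0,0.0012,0,0,0,0.0018,0,0,0,0.0024,0,0,0,0.003,0,0,0,0.003,0,0,0,0.003,0,0]'
python3 -c "
from h import *
for i in range(3):
  s=bot.sense();Rt=rot(s['ee_rot']);print(s['tool_pos'],'tool-axis F',(Rt.T@s['wrist_force']).round(2),'M',(Rt.T@s['wrist_torque']).round(3));cam('wrist')"
```

```text
time: 19.2
tool_pos: [0.5286, -0.1479, 0.2328]
ee_rot: [0.0, 0.641, 0.767, 0.0]
wrist_force: [-3.9, -0.3, 4.4]
gripper_width: 0.233
time: 19.78
tool_pos: [0.5314, -0.1474, 0.2328]
ee_rot: [-0.0, 0.641, 0.767, -0.0]
wrist_force: [-3.1, 0.2, 5.4]
gripper_width: 0.238
[ 0.53142295 -0.14737056  0.23281042] tool-axis F [ 0.74 -3.03 -5.38] M [ 0.674 -0.045  0.01 ]
[ 0.53142278 -0.14741244  0.23280391] tool-axis F [-0.27 -4.19 -5.16] M [ 0.68  -0.004 -0.011]
[ 0.53142657 -0.14738393  0.23281454] tool-axis F [ 0.83 -3.77 -5.28] M [0.681 0.029 0.   ]
```

```bash
python3 -m inch '[0,0.0005,-0.0003,0,0,0.001,-0.0003,0,0,0.001,-0.0003,0,0,0.001,-0.0003,0]'
python3 -m inch '[0,0.0005,0,0,0,0.001,0,0,0,0.001,0,0,0,0.001,0,0]'
python3 -c "
from h import *
for i in range(3):
  s=bot.sense();Rt=rot(s['ee_rot']);print(s['tool_pos'],'tool-axis F',(Rt.T@s['wrist_force']).round(2),'M',(Rt.T@s['wrist_torque']).round(3));cam('wrist')"
```

```text
time: 20.27
tool_pos: [0.532, -0.1473, 0.2328]
ee_rot: [-0.001, 0.641, 0.768, -0.001]
wrist_force: [-6.6, -3.3, 4.9]
gripper_width: 0.236
time: 20.6
tool_pos: [0.5324, -0.1473, 0.2328]
ee_rot: [-0.002, 0.641, 0.768, -0.002]
wrist_force: [-11.9, -4.1, 8.6]
gripper_width: 0.23
[ 0.53242836 -0.14728846  0.23283881] tool-axis F [ -1.95 -12.45  -8.59] M [ 2.116 -0.338 -0.086]
[ 0.5324188  -0.14729681  0.23279765] tool-axis F [ -1.44 -11.65  -8.68] M [ 2.175 -0.384 -0.015]
[ 0.53241561 -0.1472878   0.23284184] tool-axis F [ -1.34 -12.13  -7.92] M [ 2.132 -0.36  -0.066]
```

Back stop contact (12 N). Now along it to the end stop.

```bash
python3 -m inch '[0.001,-0.0005,0,0,0.002,-0.0005,0,0,0.003,-0.0005,0,0,0.004,-0.0005,0,0,0.005,-0.0005,0,0,0.005,-0.0005,0,0,0.005,-0.0005,0,0]'
python3 -m inch '[0.0005,0,0,0,0.001,0,0,0,0.0015,0,0,0,0.002,0,0,0,0.002,0,0,0]'
python3 -c "
from h import *
for i in range(3):
  s=bot.sense();Rt=rot(s['ee_rot']);print(s['tool_pos'],'tool-axis F',(Rt.T@s['wrist_force']).round(2),'M',(Rt.T@s['wrist_torque']).round(3));cam('wrist')"
```

```text
time: 21.33
tool_pos: [0.5315, -0.1436, 0.2329]
ee_rot: [0.0, 0.641, 0.768, -0.002]
wrist_force: [-9.7, -11.0, 3.4]
gripper_width: 0.232
time: 21.75
tool_pos: [0.5312, -0.1418, 0.2329]
ee_rot: [0.0, 0.641, 0.768, -0.002]
wrist_force: [-9.2, -13.1, 4.4]
gripper_width: 0.232
[ 0.53116414 -0.14176353  0.23292136] tool-axis F [-11.27 -11.37  -4.33] M [ 2.136 -1.863 -0.003]
[ 0.53115853 -0.14179016  0.2329105 ] tool-axis F [-10.03 -10.47  -3.41] M [ 2.093 -1.79  -0.067]
[ 0.53114997 -0.14178095  0.23291078] tool-axis F [-10.97 -11.58  -3.93] M [ 2.065 -1.807 -0.03 ]
```

```bash
python3 -m inch '[0.0005,0,0,0,0.001,0,0,0,0.001,0,0,0,0.001,0,0,0]'
python3 -m inch '[0.0005,0,0,0,0.001,0,0,0,0.001,0,0,0,0.001,0,0,0]'
python3 -c "
from h import *
for i in range(3):
  s=bot.sense();Rt=rot(s['ee_rot']);print(s['tool_pos'],'tool-axis F',(Rt.T@s['wrist_force']).round(2),'M',(Rt.T@s['wrist_torque']).round(3));cam('wrist')"
```

```text
time: 22.23
tool_pos: [0.531, -0.1408, 0.2329]
ee_rot: [0.0, 0.641, 0.768, -0.002]
wrist_force: [-9.4, -12.7, 3.3]
gripper_width: 0.236
time: 22.57
tool_pos: [0.5308, -0.1399, 0.2329]
ee_rot: [0.0, 0.641, 0.768, -0.002]
wrist_force: [-10.0, -14.2, 3.1]
gripper_width: 0.234
[ 0.53081819 -0.13986779  0.23291089] tool-axis F [-12.15 -12.39  -3.07] M [ 2.075 -1.898 -0.062]
[ 0.5308066  -0.13984581  0.2328961 ] tool-axis F [-11.38 -11.47  -5.45] M [ 2.126 -1.915 -0.047]
[ 0.5308101  -0.13985937  0.23290213] tool-axis F [-11.12 -11.13  -3.25] M [ 2.139 -1.938 -0.065]
```

```bash
python3 -m inch '[0,-0.0006,0,0,0.0005,-0.0006,0,0,0.001,-0.0006,0,0,0.001,-0.0006,0,0,0.001,-0.0006,0,0]'
python3 -m inch '[0.0005,0,0,0,0.001,0,0,0,0.001,0,0,0,0.001,0,0,0]'
python3 - <<'E'
from fit import *
for i in range(2):
  s=bot.sense();Rt=rot(s['ee_rot']);print(s['tool_pos'],'tool-axis F',(Rt.T@s['wrist_force']).round(2),'M',(Rt.T@s['wrist_torque']).round(3));c=cam('wrist')
p,Rt=pose(); g=cv2.cvtColor(c["color"],cv2.COLOR_BGR2GRAY); cv2.imwrite("pics/w9.png",c["color"])
C=np.array([.537,-.1094]);th=np.radians(10.3);x=np.array([np.cos(th),np.sin(th)]);y=np.array([-x[1],x[0]])
for a in(-.020,-.013,-.006):   # profile along y across the end gap, at glass-top level
    t=np.arange(-.012,.012,.001); u=proj(c,np.array([[*(C+a*x+b*y),.055] for b in t]))
    print("y-prof",a,cv2.remap(g,u[:,0].astype(np.float32),u[:,1].astype(np.float32),1).ravel().tolist())
for b in(-.008,-.012,-.02):
    t=np.arange(-.032,.012,.001); u=proj(c,np.array([[*(C+a*x+b*y),.055] for a in t]))
    print("x-prof",b,cv2.remap(g,u[:,0].astype(np.float32),u[:,1].astype(np.float32),1).ravel().tolist())
E
```

```text
time: 23.13
tool_pos: [0.5304, -0.1395, 0.233]
ee_rot: [0.001, 0.641, 0.768, -0.002]
wrist_force: [-7.0, -16.1, 1.4]
gripper_width: 0.231
time: 23.47
tool_pos: [0.5304, -0.1391, 0.2331]
ee_rot: [0.002, 0.641, 0.768, -0.003]
wrist_force: [-8.1, -20.3, 1.0]
gripper_width: 0.238
[ 0.53036266 -0.13905442  0.23312286] tool-axis F [-18.51 -11.54  -0.9 ] M [ 1.969 -3.179 -0.08 ]
[ 0.53035698 -0.13904953  0.23314075] tool-axis F [-18.48 -11.39  -0.98] M [ 1.986 -3.239 -0.061]
y-prof -0.02 [130, 136, 133, 105, 96, 99, 99, 99, 78, 125, 119, 158, 128, 190, 117, 101, 94, 96, 99, 103, 77, 29, 26, 36]
y-prof -0.013 [130, 131, 131, 105, 98, 98, 96, 101, 81, 124, 121, 121, 101, 100, 103, 102, 100, 99, 102, 106, 79, 31, 41, 46]
y-prof -0.006 [126, 129, 128, 110, 98, 95, 100, 100, 87, 122, 123, 120, 101, 101, 101, 103, 99, 101, 104, 103, 83, 31, 25, 25]
x-prof -0.008 [19, 16, 17, 15, 22, 14, 68, 125, 99, 97, 95, 97, 96, 97, 98, 95, 98, 98, 98, 98, 99, 98, 97, 99, 95, 99, 98, 97, 98, 97, 99, 110, 108, 95, 99, 101, 106, 103, 102, 105, 86, 24, 31, 30]
x-prof -0.012 [16, 9, 17, 23, 12, 23, 59, 129, 132, 117, 109, 130, 130, 128, 131, 128, 129, 132, 133, 130, 131, 131, 129, 128, 132, 129, 126, 130, 127, 96, 129, 130, 100, 99, 100, 103, 103, 107, 104, 106, 82, 24, 32, 31]
x-prof -0.02 [15, 15, 12, 10, 18, 8, 61, 130, 133, 116, 95, 100, 99, 96, 96, 100, 101, 99, 105, 132, 118, 97, 99, 95, 100, 98, 97, 99, 101, 97, 134, 129, 104, 104, 104, 104, 105, 104, 101, 107, 77, 23, 26, 27]
```

Both contacts now show: force along the end direction is rising, motion has stopped, and there's no dark gap in the profiles. Adding a firm final press plus a little down force, then checking stiffness.

```bash
python3 -m inch '[0.0003,0.0003,0.0003,0,0.0006,0.0005,0.0005,0,0.0006,0.0005,0.0005,0,0.0006,0.0005,0.0005,0,0.0006,0.0005,0.0005,0]'
python3 - <<'E'
from fit import *
for i in range(3):
  s=bot.sense();Rt=rot(s['ee_rot']);print(s['tool_pos'],s['gripper_width'],'tool-axis F',(Rt.T@s['wrist_force']).round(2),'M',(Rt.T@s['wrist_torque']).round(3));c=cam('wrist')
p,Rt=pose();print("tilt",np.degrees(np.arccos(-Rt[2,2])),"yaw jaw",np.degrees(np.arctan2(Rt[1,1],Rt[0,1])))
g=cv2.GaussianBlur(cv2.cvtColor(c["color"],cv2.COLOR_BGR2GRAY),(3,3),0); cv2.imwrite("pics/w10.png",c["color"])
C=np.array([.537,-.1094]);th=np.radians(10.3);x=np.array([np.cos(th),np.sin(th)]);y=np.array([-x[1],x[0]])
def edge(o,d,lo,hi,z):   # strongest |gradient| along d from o, m
    t=np.arange(lo,hi,.00025);u=proj(c,np.array([[*(o+k*d),z] for k in t])).astype(np.float32)
    s=cv2.remap(g,u[:,0],u[:,1],1).ravel().astype(float);return t[np.abs(np.gradient(s)).argmax()]
print("slide left edge x at y:",[(b,round(edge(C+b*y,x,-.031,-.021,.0545)*1e3,2)) for b in(-.003,-.006,-.009,-.012,-.015,-.018,-.021)])
print("stop outer x at y:",[(b,round(edge(C+b*y,x,.004,.012,.056)*1e3,2)) for b in(0,-.01,-.02)])
print("end outer y at x:",[(a,round(edge(C+a*x,y,.004,.012,.056)*1e3,2)) for a in(-.02,-.01,0)])
print([(np.round(d["at"],4),d["confidence"]) for d in bot.look_for("slide","wrist")])
cam("top");print([(np.round(d["at"],3),round(d["confidence"],2)) for t in("lid","phone","dropper","slidebox") for d in bot.look_for(t,"top")])
E
```

```text
time: 23.98
tool_pos: [0.5305, -0.1388, 0.2331]
ee_rot: [0.002, 0.641, 0.768, -0.003]
wrist_force: [-11.5, -24.7, 5.7]
gripper_width: 0.229
[ 0.53049307 -0.13884048  0.23305695] 0.2285808465520571 tool-axis F [-22.28 -15.74  -5.45] M [ 2.706 -3.62  -0.071]
[ 0.53051144 -0.13882928  0.23307406] 0.23275742260990914 tool-axis F [-21.52 -14.96  -5.71] M [ 2.685 -3.621 -0.056]
[ 0.53050934 -0.1388243   0.23307354] 0.23526845215220427 tool-axis F [-20.17 -14.36  -5.42] M [ 2.755 -3.538 -0.088]
tilt 0.46715255205477624 yaw jaw 10.277439707442994
slide left edge x at y: [(-0.003, np.float64(-26.0)), (-0.006, np.float64(-26.25)), (-0.009, np.float64(-26.0)), (-0.012, np.float64(-25.75)), (-0.015, np.float64(-26.0)), (-0.018, np.float64(-26.0)), (-0.021, np.float64(-26.0))]
stop outer x at y: [(0, np.float64(8.0)), (-0.01, np.float64(8.0)), (-0.02, np.float64(8.0))]
end outer y at x: [(-0.02, np.float64(9.0)), (-0.01, np.float64(8.75)), (0, np.float64(9.0))]
[(array([ 0.5346, -0.1362,  0.0581]), 0.94)]
[(array([0.591, 0.193, 0.014]), 0.77), (array([0.514, 0.365, 0.013]), 0.73), (array([0.745, 0.145, 0.006]), 0.91), (array([0.518, 0.366, 0.014]), 0.33), (array([0.697, 0.329, 0.048]), 0.67), (array([ 0.366, -0.426,  0.038]), 0.68)]
```

The glass's left edge sits at x = −26.0 mm along its whole visible length, so it's parallel. The end is against the stop and forces are steady. Holding briefly, then handing in.

```bash
python3 -m inch '[0,0,0,0,0,0,0,0,0,0,0,0,0,0,0,0,0,0,0,0,0,0,0,0]'
python3 -c "
from station import bot
print(bot.finish_job()); s=bot.sense(); print(s['time'],s['wrist_force'],s['gripper_width'])"
```

```text
time: 24.93
tool_pos: [0.5305, -0.1388, 0.2331]
ee_rot: [0.002, 0.641, 0.768, -0.003]
wrist_force: [-10.2, -23.7, 6.1]
gripper_width: 0.236
the job is handed in; nothing more can be done
None
the job is handed in; nothing more can be done
```

I laid the lid flat and let go of it in the nearest tray, then pressed the slide into the corner of the stops. I handed in at about 25 s with the slide still gripped, with the grip set to 60 N. No verdict was reported.

**Forces:** At the last reading the wrist felt about 15 N towards the back stop, 21 N towards the end stop and 5 N down. These totals include friction. I couldn't read the force on each stop directly, so the contacts are inferred from rising force, motion stopping and no visible gap.

**Slide position:** The slide's far edge measured 26.0 mm from the back stop's face along its visible length, so it lies parallel. The tool was tilted 0.47° and turned to 10.28°, against 10.3° for the stops. The glass end showed no gap to the end stop.

**Other objects:** The phone, dropper bottle and slide box were detected within about 4 mm of where they started, and the lid was detected in the tray.

**Disagreements:**
- The end stop was met about 1 mm beyond my camera estimate. That is within calibration error or a small grip offset.
- While I lowered the lid, the fingertips touched the tray floor first (about 21 N). The lid then settled roughly 2–3 mm when I let go.

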